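Switch off the split tube furnace and open its counterweighted lid

TASK

Press the red heating-off button on the furnace controller all the way down, then push the closed lid of the split tube furnace up with the fingertips from underneath its front lip until it passes its balance point and stays open by itself against its stops. Do not grip the lip or press it from above, do not fling the lid, leave the green button alone, and leave everything that stands loose on the bench where it is.

Things in the scene. Friction and masses are not known exactly. Their poses are not given: they have to be found in the camera images.
- furnace: Lower half of a bench-top split tube furnace, cream, fixed: 250 mm deep (x), 300 mm wide (y), its top, the split plane, 135 mm above the bench. Origin: centre of its underside. x points from the front (lip) to the back (hinge), z up. Front face at x = -125 mm. A white ceramic tube lies along y at split height, 40 mm thick, with end fittings out to 220 mm each side.
- lid (a joint): Lid angle (rad): 0 closed, 1.4 open at its stops. Cream lid, 250 x 300 x 100 mm high, hinged at the back along the furnace's y; its front rises. A steel counterweight bar is clamped behind the hinge; the balance point lies between 0.45 and 0.7 rad: below that it falls shut, beyond it swings on to 1.4 by itself and stays. Raising it takes 4 to 5.5 N at the lip when closed, less higher up; the hinge is damped (1.0 N m s/rad).
- lid_hinge (a point): Point on the hinge axis of the lid, mid width: 135 mm behind the furnace centre, 135 mm above the bench. x, y and z axes turn with the lid (z up, x to the back when closed).
- lip_edge (a point): Middle of the lower front edge of the lip: when closed 145 mm above the bench, 171 mm in front of the furnace centre and 306 mm in front of and 10 mm above the hinge axis; it turns with the lid. Its axes are the lid's.
- lip_root (a point): Middle of the lip's underside where it meets the lid's front face; turns with the lid. The lip, under which the fingers push, is a flat steel plate 6 mm thick, 170 mm wide (y), sticking out 46 mm from the lid's front face, level when closed; free space under it, down to the bench. This front faces roughly to the robot's right (-y).
- lip_top (a point): Middle of the upper face of the lip: an orange heat-insulating strip, 8 mm thick, 170 mm wide, 44 mm deep, covers the whole upper side of the steel lip (together 14 mm thick). The fingers must not grip or press on it.
- controller: Cream console with a sloping top, 205 mm deep (x), 150 mm wide (y), 65 mm high at the front and 115 mm at the back, fixed on the bench to the right of the furnace, its low front towards the robot (-x). Origin: centre of its underside. On the slope, from its +y to its -y side: a yellow lamp, the green button, the red button, in a row 48 mm and 48 mm apart.
- red_button (a joint): Red push button (26 mm diameter) of the controller, heating off: 0 released, 0.006 m fully down; springs back; fully down takes 5 N.
- red_button_top (a point): Centre of the top face of the red button. z axis points out of the button (up, leaning 15 degrees (0.26 rad) towards the front of the controller); it is pressed along -z.
- green_button (a joint): Green push button beside the red one, heating on: 0 released, 0.006 m fully down. Not to be pressed.
- green_button_top (a point): Centre of the top face of the green button, 48 mm from the red one.
- drying_stand: Gas-drying stand with three columns, 130 x 160 mm, 243 mm high, fixed on the bench to the left of the furnace. Origin: centre of its underside.
- crucible_a: White ceramic crucible, 26 mm across, 26 mm high, loose, empty. Origin: centre of its underside.
- crucible_b: White ceramic crucible like the first.
- crucible_c: White ceramic crucible like the first.
- boat: White ceramic combustion boat, 20 x 90 x 13 mm, loose. Origin: centre of its underside.
- tongs: Steel crucible tongs lying flat, 220 mm long, 80 mm wide, 10 mm high, loose. Origin: under the rivet; x along the tongs towards the jaws.
- flux_jar: Closed amber jar, 60 mm diameter, 85 mm high, loose. Origin: centre of its underside.
- reagent_bottle: Closed white bottle with blue cap, 60 mm diameter, 120 mm high, loose. Origin: centre of its underside.
- mouse: Black computer mouse, 72 x 60 x 34 mm, loose. Origin: under its middle.

How it is judged:
By the outcome, as a careful person would: the job done as asked, in the order asked, and still so for the second after the job is handed in, with the robot touching nothing.
It also fails if it takes over 56 s, if anything falls off the work surface, if the arm or the gripper's body presses on something with over 40 N, if the wrist force passes 120 N, or if a joint passes its speed limit or range.

ROBOT

A 7-joint arm with a two-finger parallel gripper is mounted at the origin on the work surface. World frame = base frame: x ahead of the robot, y to its left, z up, the work surface at z = 0. Lengths are in m, angles in rad, forces in N, time in s.
With the tool pointing down it reaches from about 0.425 to 0.95 m from the base axis. Payload 16.7 kg.
Tool frame: the origin (TCP) lies at the very end of the fingers, on their centre line; the grasp point (between the pads) lies 19 mm behind it; z points along the fingers, y is the line along which they close (so a half turn about z gives the same grasp; the last joint's range is limited). The gripper opens to 94 mm and grips with 3 to 60 N. Pads are 16 mm wide; open, the fingers measure 119 mm over their backs; the gripper's body (75 mm by 177 mm) begins 78 mm behind the grasp point.
Start: joints at [-1.302, 0.426, 0.074, 1.606, -0.034, 1.111, -0.067], TCP at [0.274, 0.617, 0.205] pointing down, gripper open.
Joint ranges: [-2.85, 2.85], [-0.5, 2.14], [-1.23, 1.37], [0.21, 2.46], [-1.02, 4.16], [0.16, 2.05], [-2.73, 2.73]. Speed limits (rad/s): [1.89, 1.89, 2.39, 2.39, 3.01, 3.01, 3.01].

INTERFACE

Orientations are given as a unit quaternion [x, y, z, w].
In Python, from workcell import bot gives the robot as it stands. The module is installed in compiled form; this text tells all that it offers. Calls block until the motion is done:
- bot.move_to(position, orientation): joint-space move of the TCP to a pose.
- bot.servo_line(position, rot=None, max_speed=0.15): straight line of the TCP; rot=None keeps the orientation; max_speed is the mean speed in m/s.
- bot.movej(angles): joint-space move.
- bot.open_gripper() and bot.close(grip_force=None): open the fingers fully, or close them until they stop; grip_force is the grip in N (None keeps the last).
- bot.hold(seconds).
- bot.ik(position, orientation): joint angles nearest the present ones, or None.
- bot.get_state(): the state.
- bot.grab_frame(name): name is "side" or "top"; returns the picture (400x640x3 uint8, red, green, blue); there is no depth.
- bot.calibration(name): a dict with "mtx" (3x3 intrinsics, pixels), "T" (4x4, takes a point from camera to world coordinates). Camera axes: x right, y up, looking along -z (the intrinsics and any distortion apply to the point x, -y, -z); pixel columns grow to the right and rows downward; lengths in m; the calibration is good to about 2 mm. A picture is of the moment at which its call begins. calibration takes no time and is no camera call.
A pose or a line that the arm cannot do raises bot.MotionError and nothing moves.
- bot.sign_off(): hands the job in, once; it reports no verdict.
The state is a dict: "time_s": time; "joint_positions": joint angles; "joint_velocities": joint speeds; "joint_torque": joint torques, N m; "tool_pos": TCP position; "eef_rot": TCP orientation; "contact_force": force on the tool from outside, world axes, zero at the start; "torque": the same for the moment, N m; "gripper_width": finger opening in m.
Only numpy, scipy, OpenCV 4.12 (cv2) and the standard library are available. Lean on these libraries where they do the work, as an engineer would, in place of code of your own. Each camera call takes 0.05 s, during which the arm holds its last target. There are 200 camera calls.

## Working session

There is one attempt and no reset: what is moved stays moved. The work goes in short steps, each a Python script; the robot and the scene stay as the last script left them, time stands still between calls to the robot, and variables do not carry over. Pictures are saved under pics/ and viewed, on a budget of 10 in all, crops included, one or two more only if the job needs it, and the job is handed in when it is done.

```bash
mkdir -p pics
python3 - <<'E'
from workcell import bot
import cv2
for n in("side","top"):
    f=bot.grab_frame(n); cv2.imwrite(f"pics/{n}0.png",f[:,:,::-1])
    c=bot.calibration(n); print(n,c)
s=bot.get_state(); print(s)
E
```

```text
side {'mtx': array([[390.78275079,   0.        , 320.55581362],
       [  0.        , 390.78275079, 208.0967923 ],
       [  0.        ,   0.        ,   1.        ]]), 'T': array([[ 0.99638295,  0.0700771 , -0.0480648 ,  0.41973215],
       [-0.08408031,  0.7310782 , -0.67709318, -0.65066699],
       [-0.0123096 ,  0.6786854 ,  0.73432595,  0.92014659],
       [ 0.        ,  0.        ,  0.        ,  1.        ]])}
top {'mtx': array([[398.62044733,   0.        , 319.28899173],
       [  0.        , 398.62044733, 200.89511414],
       [  0.        ,   0.        ,   1.        ]]), 'T': array([[-0.02003953,  0.99847618, -0.05141732,  0.43248856],
       [-0.99979623, -0.02013814, -0.00140042,  0.09341453],
       [-0.00243373,  0.05137878,  0.99867627,  1.2142605 ],
       [ 0.        ,  0.        ,  0.        ,  1.        ]])}
{'time_s': 0.1, 'joint_positions': array([-1.30146399,  0.4266499 ,  0.07385847,  1.60652337, -0.03407054,
        1.11079841, -0.06710313]), 'joint_velocities': array([-0.00180292,  0.00015767, -0.00122763, -0.00251608,  0.00151307,
       -0.000387  ,  0.00065001]), 'joint_torque': array([ 6.61695594e-03, -9.37452006e+01,  3.67570795e+00, -4.55048704e+01,
       -4.87302232e-02,  1.68644782e-02,  5.15228999e-05]), 'tool_pos': array([0.2743985 , 0.61628848, 0.20486752]), 'eef_rot': array([ 2.07901567e-01,  9.78149592e-01, -5.56324859e-04, -6.43484390e-05]), 'contact_force': array([-0.38159212,  0.04141284,  1.14518642]), 'torque': array([ 0.009113  , -0.00983184,  0.04285009]), 'gripper_width': 0.09393967156322992}
```

View pics/side0.png

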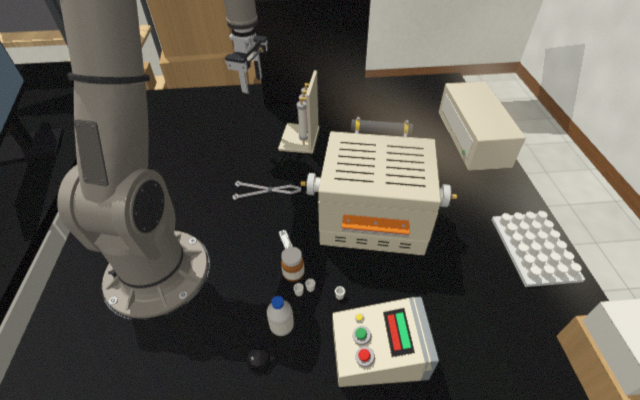

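View pics/top0.png

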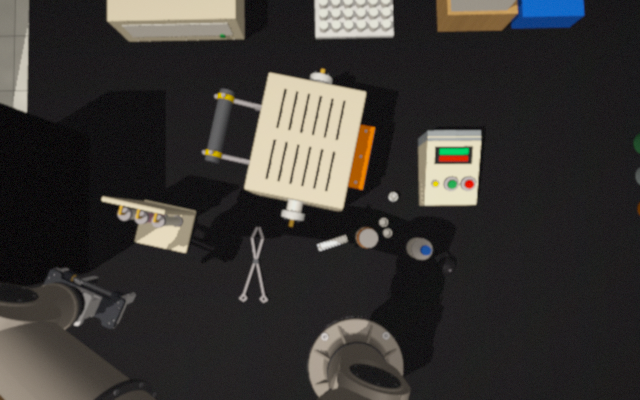

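Side view: red button about (365,356), green (362,334), lip (375,224) with the jar, crucibles and bottle to its left. Top view: red button (469,184), green (452,184), orange lip about (362,157), crucibles (393,197), (383,222), (388,233), jar (367,238), bottle (420,249).

```bash
cat > h.py <<'E'
import cv2,numpy as np
from workcell import bot
def ray(n,px):
    c=bot.calibration(n);u=np.linalg.inv(c["mtx"])@[px[0],px[1],1.]
    return c["T"][:3,3],c["T"][:3,:3]@[u[0],-u[1],-u[2]]
def plane(n,px,z):
    o,d=ray(n,px);return o+d*(z-o[2])/d[2]
def tri(p,q):
    o,d=ray("top",p);a,b=ray("side",q)
    t=np.linalg.lstsq(np.c_[d,-b],a-o,rcond=None)[0]
    P,Q=o+d*t[0],a+b*t[1];return (P+Q)/2,np.linalg.norm(P-Q)
def comps(img,hl,hh,smin=120,vmin=60,amin=15):
    h=cv2.cvtColor(img,cv2.COLOR_RGB2HSV)
    m=cv2.inRange(h,(hl,smin,vmin),(hh,255,255))
    n,l,s,c=cv2.connectedComponentsWithStats(m)
    return [(c[i],s[i],l==i) for i in range(1,n) if s[i,4]>=amin]
E
python3 - <<'E'
from h import *
np.set_printoptions(precision=4,suppress=True)
I={n:cv2.imread(f"pics/{n}0.png")[:,:,::-1].copy() for n in("top","side")}
def near(n,hl,hh,px,**k):
    return min(comps(I[n],hl,hh,**k),key=lambda c:np.hypot(*(c[0]-px)))
for nm,hl,hh,a,b in(("red",0,6,(469,184),(365,356)),("red2",174,179,(469,184),(365,356)),("green",45,90,(452,184),(362,334)),("yellow",22,32,(435,184),(360,318)),("bluecap",100,125,(425,250),(278,302))):
    try:
        A,B=near("top",hl,hh,a,amin=6),near("side",hl,hh,b,amin=6);print(nm,A[0],A[1],B[0],B[1],*tri(A[0],B[0]))
    except ValueError as e: print(nm,e)
o=near("top",5,20,(362,157));print(o[0],o[1])
ys,xs=np.nonzero(o[2]);r=cv2.boxPoints(cv2.minAreaRect(np.c_[xs,ys].astype(np.float32)))
for p in r: print("lip",p,plane("top",p,.159))
o=near("side",5,20,(375,224));print(o[0],o[1])
ys,xs=np.nonzero(o[2]);r=cv2.boxPoints(cv2.minAreaRect(np.c_[xs,ys].astype(np.float32)));print(r)
for p in r: print("lipside",p,plane("side",p,.159))
# cream contour in top
h=cv2.cvtColor(I["top"],cv2.COLOR_RGB2HSV);m=cv2.inRange(h,(15,15,120),(35,110,255))
m=cv2.morphologyEx(m,cv2.MORPH_CLOSE,np.ones((9,9)))
cs=[c for c in cv2.findContours(m,0,2)[0] if cv2.contourArea(c)>1500]
for c in cs:
    print("cream",cv2.minAreaRect(c),cv2.contourArea(c)); 
    for p in cv2.boxPoints(cv2.minAreaRect(c)): print(p,plane("top",p,.235))
for nm,p,z in(("ca",(393,197),.026),("cb",(383,222),.026),("cc",(388,233),.026),("jar",(367,238),.085),("boat",(332,243),.013),("bottle",(420,249),.09),("mouse",(449,263),.03),("tongs",(255,263),.01)): print(nm,plane("top",p,z))
E
```

```text
red [468.9298 183.6491] [465 180   9   8  57] [363.8276 354.6121] [358 349  12  13 116] [ 0.5294 -0.3249  0.1009] 0.0006575778540920339
red2 min() iterable argument is empty
green [451.6304 183.8913] [448 181   8   7  46] [360.6744 333.2791] [356 328  10  11  86] [ 0.53   -0.2769  0.0999] 0.0002736684735191175
yellow [435.0455 183.2727] [433 181   5   5  22] [358.8788 316.8788] [356 314   7   7  33] [ 0.5333 -0.2331  0.0907] 0.0005794436751877954
bluecap [425.2917 249.9861] [421 246  10   9  72] [277.1556 301.5037] [271 295  13  14 135] [ 0.3487 -0.1922  0.118 ] 5.056847782704936e-05
[361.6269 156.8788] [ 348  124   28   67 1056]
lip [347.0769 187.6154] [0.5206 0.0204 0.159 ]
lip [360. 123.] [ 0.6934 -0.0183  0.159 ]
lip [375.9615 126.1923] [ 0.6839 -0.0607  0.159 ]
lip [363.0385 190.8077] [ 0.5113 -0.0217  0.159 ]
[375.3275 224.0979] [342 215  67  20 919]
[[341.2495 227.8809]
 [342.5888 213.818 ]
 [409.3169 220.173 ]
 [407.9775 234.236 ]]
lipside [341.2495 227.8809] [ 0.516  -0.0218  0.159 ]
lipside [342.5888 213.818 ] [0.5252 0.0254 0.159 ]
lipside [409.3169 220.173 ] [ 0.693  -0.0
[... 1487 characters left out ...]
1014  0.235 ]
[393.  38.] [ 0.8888 -0.0985  0.235 ]
[314.  38.] [0.893  0.0999 0.235 ]
cream ((175.0, 20.0), (40.0, 136.0), 90.0) 4878.5
[107.   0.] [1.0023 0.6213 0.235 ]
[243.   0.] [0.9949 0.2773 0.235 ]
[243.  40.] [0.8916 0.2784 0.235 ]
[107.  40.] [0.8988 0.6205 0.235 ]
cream ((14.0, 56.0), (112.0, 28.0), 90.0) 2888.0
[-0.  0.] [1.0081 0.8924 0.235 ]
[28.  0.] [1.0066 0.8214 0.235 ]
[ 28. 112.] [0.7194 0.8164 0.235 ]
[  0. 112.] [0.7209 0.8863 0.235 ]
ca [ 0.5009 -0.1251  0.026 ]
cb [ 0.427  -0.0932  0.026 ]
cc [ 0.394  -0.1071  0.026 ]
jar [ 0.3831 -0.0375  0.085 ]
boat [0.3671 0.0595 0.013 ]
bottle [ 0.3496 -0.1847  0.09  ]
mouse [ 0.3024 -0.2837  0.03  ]
tongs [0.3117 0.2918 0.01  ]
```

```bash
cat >> h.py <<'E'
from scipy.spatial.transform import Rotation as R
def quat(z,y):
    z=np.array(z,float);z/=np.linalg.norm(z);y=np.array(y,float);y-=z*(y@z);y/=np.linalg.norm(y)
    return R.from_matrix(np.c_[np.cross(y,z),y,z]).as_quat()
RED=np.array([.5294,-.3249,.1009]);N=np.array([-np.sin(.26),0,np.cos(.26)])
E=np.array([.5975,-.041,.145]);FX=np.array([.222,.975,0]);FX/=np.linalg.norm(FX);FY=np.array([-FX[1],FX[0],0])
H=E+.306*FX-[0,0,.010];Z=np.array([0,0,1.])
def edge(th): c,s=np.cos(th),np.sin(th);return H+FX*(-.306*c+.010*s)+Z*(.306*s+.010*c)
E
python3 - <<'E'
from h import *
np.set_printoptions(precision=3,suppress=True)
for s in(1,-1):
  for ax in((0,s,0),(s,0,0)):
    q=quat(-N,ax);print("btn",s,ax,bot.ik(RED+.06*N,q),bot.ik(RED-.006*N,q))
  for a in(0.6,.7,.85):
   for yaw in(-.5,0,.5):
    f=np.cos(yaw)*FX+np.sin(yaw)*FY; d=np.cos(a)*f-np.sin(a)*Z
    q=quat(d,s*np.cross(Z,f))
    r=[bot.ik(edge(t)+.025*d-.012*Z-b*d,q) for t,b in((-.1,.1),(0,0),(.4,0),(.8,0))]
    print("lip",s,a,yaw,[x is not None for x in r],r[1])
E
```

```text
btn 1 (0, 1, 0) [ 0.79   0.274 -0.296  1.972 -0.076  0.682  2.138] [ 0.035  0.422  0.607  2.035 -0.668  0.634  2.667]
btn 1 (1, 0, 0) [-0.141  0.343  0.833  2.022 -0.608  0.759  1.057] [-0.122  0.488  0.827  2.043 -0.833  0.702  1.243]
lip 1 0.6 -0.5 [True, True, False, False] [ 1.222  0.736 -1.005  2.151 -0.983  0.389 -2.509]
lip 1 0.6 0 [True, True, True, True] [ 0.513  0.644 -0.111  1.876 -1.     1.154 -2.263]
lip 1 0.6 0.5 [True, True, True, True] [ 0.055  0.841  0.446  1.596 -0.949  1.675 -1.996]
lip 1 0.7 -0.5 [True, True, False, False] [ 1.102  0.616 -0.891  2.14  -0.962  0.423 -2.614]
lip 1 0.7 0 [True, True, True, True] [ 0.339  0.596  0.073  1.894 -1.02   1.153 -2.275]
lip 1 0.7 0.5 [True, True, True, True] [-0.088  0.842  0.634  1.634 -0.993  1.672 -1.951]
lip 1 0.85 -0.5 [True, True, False, False] [ 0.744  0.44  -0.522  2.122 -0.995  0.523 -2.711]
lip 1 0.85 0 [True, True, True, True] [ 0.138  0.545  0.259  1.912 -0.988  1.11  -2.342]
lip 1 0.85 0.5 [True, True, True, True] [-0.142  0.76   0.634  1.68  -0.922  1.526 -2.007]
btn -1 (0, -1, 0) [-0.273  0.416  1.029  2.027 -
[... 311 characters left out ...]
True, True] [ 0.513  0.644 -0.111  1.876 -1.     1.154  0.879]
lip -1 0.6 0.5 [True, True, True, True] [ 0.008  0.861  0.523  1.599 -0.985  1.711  1.176]
lip -1 0.7 -0.5 [True, True, True, True] [ 1.183  0.674 -1.006  2.136 -0.779  0.366  0.37 ]
lip -1 0.7 0 [True, True, True, True] [ 0.339  0.596  0.073  1.894 -1.02   1.153  0.866]
lip -1 0.7 0.5 [True, True, True, True] [-0.1    0.849  0.655  1.635 -1.003  1.682  1.199]
lip -1 0.85 -0.5 [True, True, True, True] [ 0.85   0.468 -0.651  2.116 -0.893  0.48   0.347]
lip -1 0.85 0 [True, True, True, True] [ 0.138  0.545  0.259  1.912 -0.988  1.11   0.799]
lip -1 0.85 0.5 [True, True, True, True] [-0.223  0.815  0.774  1.685 -0.992  1.595  1.195]
```

Run:
```python
from h import *
np.set_printoptions(precision=3,suppress=True)
p=bot.get_state()["tool_pos"]
bot.servo_line(p+[0,0,.22],max_speed=.2)
bot.close(10)
q=quat(-N,(0,-1,0))
j=bot.ik([.5,-.2,.42],quat([0,0,-1],(0,-1,0)));print(j)
bot.movej(j)
bot.move_to(RED+.08*N,q)
s=bot.get_state();print(s["time_s"],s["joint_positions"],s["tool_pos"],s["contact_force"],s["gripper_width"])
for n in("side","top"): cv2.imwrite(f"pics/{n}1.png",bot.grab_frame(n)[:,:,::-1])
a=np.hstack([cv2.imread("pics/side1.png"),cv2.imread("pics/top1.png")]);cv2.imwrite("pics/c1.png",cv2.resize(a,(800,250),interpolation=cv2.INTER_AREA))
```

```text
[-0.909  0.166  1.367  1.642 -0.163  1.467 -1.099]
6.85 [-0.189  0.315  0.888  2.012 -0.576  0.794 -0.538] [ 0.51  -0.325  0.179] [-0.04  -0.196 -0.45 ] 0.0004068801532484212
```

View pics/side1.png

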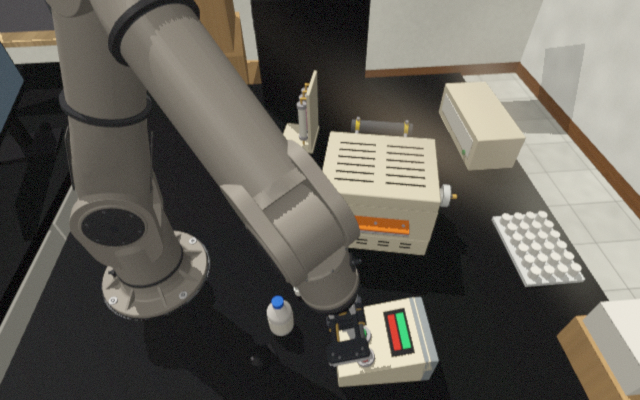

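The closed gripper is above the buttons (red button at about (365,358), half hidden by it), and the bottle at (280,318) is untouched. Next I press in small steps with a force check.

Run:
```python
from h import *
np.set_printoptions(precision=4,suppress=True)
bot.servo_line(RED+.012*N,max_speed=.1)
f0=bot.get_state()["contact_force"]
for k in range(24):
    d=.010-.0015*k
    bot.servo_line(RED+d*N,max_speed=.02)
    s=bot.get_state();f=(s["contact_force"]-f0)@N
    print(f"{d:.4f} {(s['tool_pos']-RED)@N:.4f} {f:.2f}")
    if f>14: break
bot.hold(.3)
s=bot.get_state();print((s["contact_force"]-f0),(s['tool_pos']-RED)@N)
bot.servo_line(RED+.05*N,max_speed=.1)
print(bot.get_state()["time_s"])
```

```text
0.0100 0.0103 1.31
0.0085 0.0085 1.09
0.0070 0.0069 1.30
0.0055 0.0054 1.39
0.0040 0.0039 1.34
0.0025 0.0025 2.31
0.0010 0.0010 3.36
-0.0005 -0.0005 3.49
-0.0020 -0.0020 4.93
-0.0035 -0.0035 6.52
-0.0050 -0.0040 30.88
[-11.4244   4.8472  28.824 ] -0.004046230700761499
11.5333
```

The button bottomed out: contact started at about +3 mm, and the hard stop came 6–7 mm further on with the force jumping to 31 N. Next is the approach to the lip.

```bash
cat >> h.py <<'E'
A=.7
D=np.cos(A)*FX-np.sin(A)*Z
Q=quat(D,-np.cross(Z,FX))
def tcp(th,dn=.0,ins=.028): return edge(th)+ins*D-dn*Z
E
python3 - <<'E'
from h import *
np.set_printoptions(precision=3,suppress=True)
p=bot.get_state()["tool_pos"]
bot.servo_line([p[0],p[1],.36],max_speed=.2)
via=tcp(0,.03)-.16*D+[0,0,.08]
for x in(via,tcp(0,.03)-.1*D,tcp(0,.03),tcp(.4),tcp(.8)): print(x,bot.ik(x,Q))
bot.move_to(via,Q)
print(bot.get_state()["time_s"],bot.get_state()["joint_positions"])
bot.servo_line(tcp(0,.03)-.1*D,max_speed=.15)
bot.servo_line(tcp(0,.03),max_speed=.1)
s=bot.get_state();print(s["time_s"],s["joint_positions"],s["tool_pos"],s["contact_force"])
for n in("side","top"): cv2.imwrite(f"pics/{n}2.png",bot.grab_frame(n)[:,:,::-1])
i=cv2.imread("pics/side2.png")[120:340,230:480];cv2.imwrite("pics/s2.png",cv2.resize(i,None,fx=2.7,fy=2.7))
E
```

```text
[ 0.575 -0.139  0.28 ] [ 0.799  0.465 -0.296  1.681 -0.708  1.378  0.565]
[ 0.585 -0.095  0.161] [ 0.868  0.607 -0.479  1.794 -0.656  1.114  0.605]
[ 0.602 -0.02   0.097] [ 0.754  0.672 -0.478  1.873 -0.738  0.934  0.66 ]
[0.608 0.007 0.245] [ 0.578  0.427 -0.296  1.828 -0.836  1.156  0.532]
[0.624 0.077 0.343] [ 0.317  0.294 -0.111  1.774 -0.906  1.238  0.374]
14.4583 [ 0.798  0.465 -0.295  1.681 -0.707  1.378  0.564]
16.6083 [ 0.677  0.651 -0.373  1.877 -0.806  0.969  0.716] [ 0.602 -0.021  0.097] [ 0.035 -0.448  0.163]
```

View pics/s2.png

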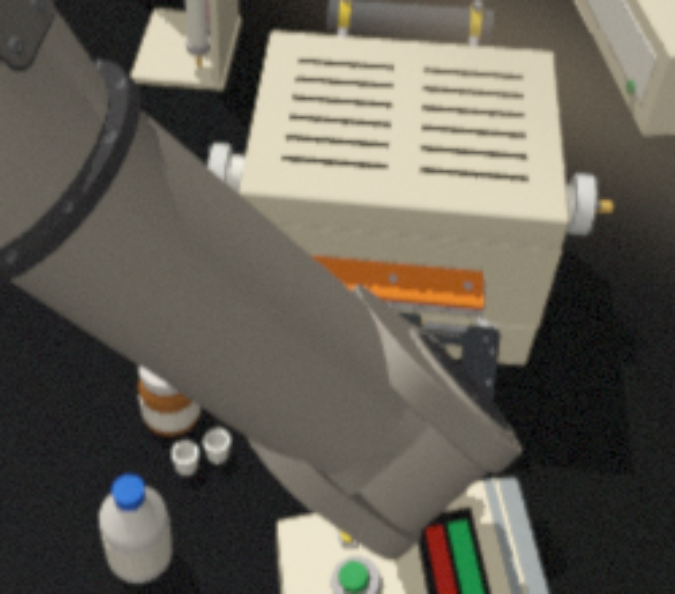

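View pics/top2.png

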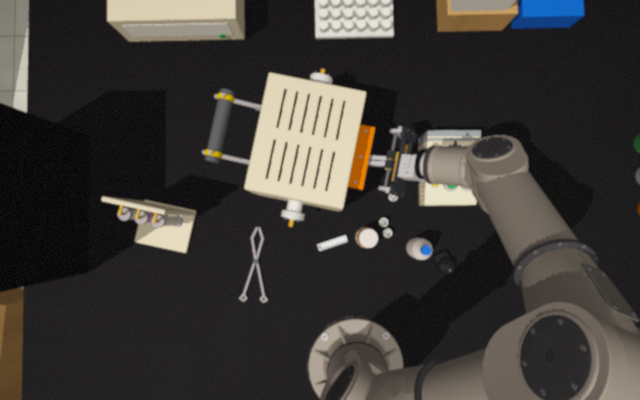

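The closed fingers are under the middle of the lip (top view about (372,160)) and the wrist is clear of the controller and loose things. Now I raise the lid along the arc.

Run:
```python
from h import *
np.set_printoptions(precision=2,suppress=True)
f0=bot.get_state()["contact_force"]
bot.servo_line(tcp(0,.014),max_speed=.04)
for th in np.r_[0,np.arange(.06,.83,.07)]:
    bot.servo_line(tcp(th),max_speed=.05)
    s=bot.get_state();f=s["contact_force"]-f0
    print(f"{th:.2f} t{s['time_s']:.1f}",f,s["tool_pos"]-tcp(th))
    if np.linalg.norm(f)>35: print("high");break
for n in("side","top"): cv2.imwrite(f"pics/{n}3.png",bot.grab_frame(n)[:,:,::-1])
```

```text
0.00 t17.7 [-3.55 -0.35 -3.6 ] [-0. -0.  0.]
0.06 t18.2 [-1.79 -0.73 -3.05] [0. 0. 0.]
0.13 t18.8 [-2.18 -1.06 -2.78] [0. 0. 0.]
0.20 t19.4 [-0.31 -0.97 -2.06] [0. 0. 0.]
0.27 t19.9 [-1.51 -0.4  -1.37] [0. 0. 0.]
0.34 t20.5 [-2.01 -1.   -1.18] [0. 0. 0.]
0.41 t21.1 [-0.97 -0.27 -0.23] [0. 0. 0.]
0.48 t21.7 [-1.73 -1.24  0.4 ] [0. 0. 0.]
0.55 t22.2 [-1.02 -1.08  0.1 ] [0. 0. 0.]
0.62 t22.8 [-1.86 -1.    1.92] [-0.  0.  0.]
0.69 t23.4 [-2.47 -0.44  1.46] [-0.  0.  0.]
0.76 t24.0 [-1.84 -0.77  0.65] [-0.  0.  0.]
```

View pics/side3.png

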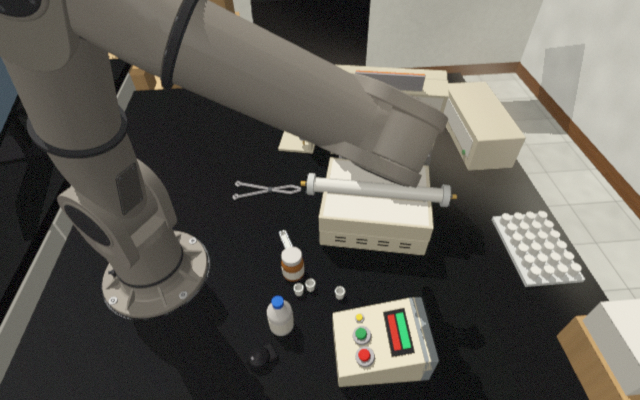

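The lid is up: the tube is exposed at about (378,188), and the lid stands behind the arm at about (400,85). I back the arm off along the tool axis and check.

Run:
```python
from h import *
p=bot.get_state()["tool_pos"]
bot.servo_line(p-.22*FX+[0,0,.02],max_speed=.1)
bot.move_to([.45,-.38,.45],quat([0,0,-1],(0,-1,0)))
bot.hold(1)
for n in("side","top"): cv2.imwrite(f"pics/{n}4.png",bot.grab_frame(n)[:,:,::-1])
s=bot.get_state();print(s["time_s"],s["tool_pos"],s["contact_force"])
a,b=[cv2.imread(f"pics/{n}4.png") for n in("side","top")]
cv2.imwrite("pics/c4.png",cv2.resize(np.vstack([a,b]),(480,600),interpolation=cv2.INTER_AREA))
A0=cv2.imread("pics/top0.png");roi=(slice(180,310),slice(230,460))
print("changed px loose zone:",(cv2.absdiff(A0,b)[roi].max(2)>60).sum())
```

```text
28.9 [ 0.45000613 -0.37997925  0.45000847] [-0.28000155  0.04382614  0.16421625]
changed px loose zone: 1061
```

View pics/c4.png

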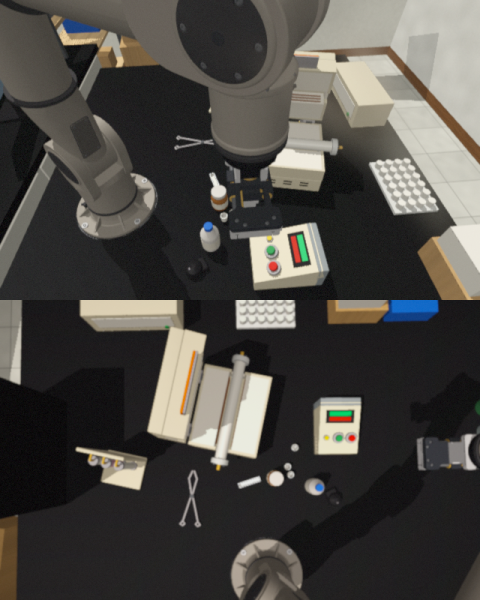

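The lid stands open (composite, lower half: orange strip edge-on at about (188,380)) and the arm is clear. As a last numeric check I compare the loose objects before and after, and look at the lid stop.

Run:
```python
from h import *
a,b=[cv2.imread(f"pics/top{k}.png") for k in(0,4)]
for nm,(x,y),r in(("ca",(393,197),9),("cb",(383,222),7),("cc",(388,233),7),("jar",(367,238),14),("boat",(332,243),18),("bottle",(420,249),16),("tongs",(255,265),38),("mouse",(449,263),14)):
    g=[cv2.cvtColor(i[y-r:y+r+1,x-r:x+r+1],cv2.COLOR_BGR2GRAY).astype(np.float32) for i in(a,b)]
    print(nm,np.round(cv2.phaseCorrelate(*g),2))
bot.hold(.5)
c=bot.grab_frame("top")
print("lid change",(cv2.absdiff(cv2.cvtColor(c,cv2.COLOR_RGB2BGR),b)[20:200,150:400].max(2)>40).sum())
o=min(comps(c,5,20),key=lambda k:np.hypot(*(k[0]-(251,109))));print(o[0],o[1])
e=1.4;P=edge(e)+(.014*(np.sin(e)*FX+np.cos(e)*Z))
k=bot.calibration("top");v=np.linalg.inv(k["T"])@np.r_[P,1];v=k["mtx"]@[v[0],-v[1],-v[2]];print("expected strip edge px at 1.4:",v[:2]/v[2])
```

```text
Traceback (most recent call last):
ValueError: setting an array element with a sequence. The requested array has an inhomogeneous shape after 1 dimensions. The detected shape was (2,) + inhomogeneous part.
```

Run:
```python
from h import *
a,b=[cv2.imread(f"pics/top{k}.png") for k in(0,4)]
for nm,(x,y),r in(("ca",(393,197),9),("cb",(383,222),7),("cc",(388,233),7),("jar",(367,238),14),("boat",(332,243),18),("bottle",(420,249),16),("tongs",(255,265),38),("mouse",(449,263),14)):
    g=[cv2.cvtColor(i[y-r:y+r+1,x-r:x+r+1],cv2.COLOR_BGR2GRAY).astype(np.float32) for i in(a,b)]
    s,q=cv2.phaseCorrelate(*g);print(nm,np.round(s,2),round(q,2))
bot.hold(.5)
c=bot.grab_frame("top")
print("lid change",(cv2.absdiff(cv2.cvtColor(c,cv2.COLOR_RGB2BGR),b)[20:200,150:400].max(2)>40).sum())
o=min(comps(c,5,20),key=lambda k:np.hypot(*(k[0]-(251,109))));print(o[0],o[1])
e=1.4;P=edge(e)+(.014*(np.sin(e)*FX+np.cos(e)*Z))
k=bot.calibration("top");v=np.linalg.inv(k["T"])@np.r_[P,1];v=k["mtx"]@[v[0],-v[1],-v[2]];print("expected strip edge px at 1.4:",v[:2]/v[2])
```

```text
ca [ 0.11 -0.13] 0.96
cb [-0.1   0.38] 0.96
cc [0.1  0.74] 0.78
jar [ 0.04 -0.03] 0.99
boat [0.01 0.05] 0.98
bottle [ 0.03 -0.1 ] 0.95
tongs [0.04 0.04] 0.97
mouse [-0.22 -0.14] 0.94
lid change 0
[249.71986971 109.26710098] [240  68  21  85 307]
expected strip edge px at 1.4: [248.6922198  107.49103827]
```

```bash
python3 -c "
from workcell import bot
print(bot.get_state()['time_s']);bot.sign_off()"
```

```text
29.45
the job is handed in; nothing more can be done
```

I pressed the red button fully down first, then pushed the lid open from under its lip, and handed the job in at 29.5 s of the 56 s allowed.

- **Red button:** I pressed it with closed fingers. Contact started about 3 mm above the measured button top, and the finger travelled about 7 mm to a hard stop. The force rose to about 31 N at the stop, more than the 5 N needed. The green button was never approached with the fingertips.
- **Lid:** I raised it slowly (mean 0.05 m/s) with the fingertips under the middle of the lip, at up to about 5 N. Around 0.5 rad the load vanished and the lid swung on by itself.
- **Lid check:** With the arm withdrawn, two frames about 0.5 s apart showed no change in the lid. The orange strip was at pixel (250,109), against (249,107) expected at 1.4 rad.
- **Loose objects:** Before and after, seven of the eight shifted by less than 0.4 px in the top view. The third crucible's estimate was 0.74 px (about 2 mm). It had a weaker match in a tiny window with changed shadows, so I take it as unmoved, but I didn't check it more closely.

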